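# Switch off the fuse unit and pop its push-push hatch

## Robot

A 6-joint arm with a two-finger parallel gripper is mounted at the origin on a cart in front of the work surface, level with it; the furniture and walls round the work are solid. World frame = base frame: x ahead of the robot, y to its left, z up, the work surface at z = 0. Lengths are in m, angles in rad, forces in N, time in s.
With the tool pointing down it reaches from about 0.275 to 0.875 m from the base axis. Payload 12.5 kg.
Tool frame: the origin (TCP) lies on the centre line of the jaws, within the pads' length; the fingertips stand r.finger_overhang ahead of it and the grasp point (between the pads) lies 3 mm ahead of it (r.finger_overhang is the distance from the TCP to the fingertips, in m); z points along the fingers, y is the line along which they close (so a half turn about z gives the same grasp; the last joint's range is limited). The gripper opens to 85 mm and grips with 20 to 120 N. Pads are 22 mm wide; open, the fingers measure 114 mm over their backs; the gripper's body (76 mm by 85 mm) begins 54 mm behind the grasp point. The pads swing forward as they close: fully open they stand 13 mm farther back than shut.
Start: joints at [1.018, 0.351, 1.652, -0, 1.139, -0.085], TCP at [0.248, 0.491, 0.253] pointing down, gripper open.
Joint ranges: [-2.75, 2.75], [-0.79, 2.1], [0.01, 2.65], [-1.57, 4.71], [0.07, 3.14], [-2.87, 2.87]. Speed limits (rad/s): [2.22, 2.22, 2.79, 3.14, 3.14, 3.14].

## Interface

Orientations are given as a unit quaternion [x, y, z, w].
In Python, from cell import r, optics gives the robot as it stands. The module is installed in compiled form; this text tells all that it offers. Calls block until the motion is done:
- r.move_to(position, orientation): joint-space move of the TCP to a pose.
- r.move_linear(position, rot=None, vel=0.15): straight line of the TCP; rot=None keeps the orientation; vel is the mean speed in m/s.
- r.set_joints(angles): joint-space move.
- r.set_gripper(opening, squeeze=None): opening from 0.0 (shut) to 1.0 (fully open); squeeze is the grip in N (None keeps the last); returns when the fingers have stopped.
- r.sleep(seconds).
- r.inverse_kinematics(position, orientation): joint angles nearest the present ones, or None.
- optics.get_image(name): name is "scene" or "side" or "wrist"; returns a dict with "pixels" (420x560x3 uint8, red, green, blue), "depth" (420x560 float32, m along the optical axis (not along the pixel's ray), 0 where there is no reading), "fx", "fy", "cx", "cy" (pixels), "camera_from_world" (4x4, takes a point from world to camera coordinates); the wrist camera has in their place "mount" (4x4, takes a point from camera to tool coordinates, whose origin is the TCP and whose axes are the flange's). Camera axes: x right, y down, z forward; pixel columns grow to the right and rows downward; lengths in m; the calibration is good to about 2 mm. A picture is of the moment at which its call begins: read the wrist's pose just before it.
A pose or a line that the arm cannot do raises r.PlanningError and nothing moves.
- r.hand_in(): hands the job in; it is judged then, once.
Readings, each from a call of its own:
- r.current_t(): time.
- r.current_q(): joint angles.
- r.current_qvel(): joint speeds.
- r.current_effort(): joint torques, N m.
- r.current_tool_pos(): TCP position.
- r.current_ee_rot(): TCP orientation.
- r.current_contact_force(): force on the tool from outside, world axes, zero at the start.
- r.current_torque(): the same for the moment, N m.
- r.current_opening(): opening from 0.0 (shut) to 1.0 (fully open).
- r.current_finger_force(): force on a finger pad.
Only numpy, scipy, OpenCV 4.12 (cv2) and the standard library are available. Lean on these libraries where they do the work, as an engineer would, in place of code of your own. Each camera call takes 0.05 s, during which the arm holds its last target. There are 200 camera calls.

## Task

Two grey units with black hatches stand on the bench. On the one with the rocker switch, first switch it off by pressing down the raised, ribbed end of the rocker; then press the front of its hatch in once and let go, so that the push-push latch releases and the hatch springs up, and leave it standing open. Only touch and press with the fingertips: lift nothing, do not shift the units or the things round them, do not push the open hatch down again, and leave the other unit's hatch shut.

Things in the scene. Friction and masses are not known exactly. Their poses are not given: they have to be found in the camera images.
- fuse_box: The unit to work on: loose grey housing, 155 long (x; a 10 mm cable gland sticks out behind) x 110 wide (y) x 64 mm high (raised rocker end 74 mm), about 0.9 kg, on rubber feet. Origin at the middle of its underside; its own -x is the front (hatch side), z up. It has the rocker switch on its rear half.
- fuse_hatch (a joint): Hatch of the fuse unit, rad: 0 shut and latched, about -0.1 pressed fully in, 1.0 fully open (sprung open). A black plate 74 (x) x 98 (y) x 4 mm over the front half of the top, hinged along the unit's y, 5 mm behind its origin, 58 mm above the bench. When it pops, its front edge swings up and back, rising about 65 mm, behind the withdrawing finger, within 1.5 s.
- fuse_press (a point): Where to press the hatch: middle of the ribs on its top face near the front edge (64 mm above the bench while shut), 17 mm behind that edge. Moves with the hatch. Pressed in here to the stop (about 6 mm; 1 to 2 N on the way) and let go, the latch releases. Pushing the open hatch right down would latch it again.
- fuse_rocker (a joint): Rocker switch of the fuse unit, in rad: 0.2 on (as at the start), -0.2 off. It stays where it is left. A black paddle 30 (x) x 50 (y) mm that rocks about the unit's x axis, 45 mm behind the unit's origin and 68 mm above the bench; takes 1 to 4 N, less near its end.
- fuse_off_end (a point): Where to press the rocker to switch off: on top of its raised, ribbed end (the unit's +y end), 18 mm from the rocker's axis; it goes down about 7 mm to the stop. Moves with the rocker.
- spare_box: The other unit, to be left alone: same housing and hatch, but no rocker: its rear half is plain. Origin at the middle of its underside, same axes.
- spare_hatch (a joint): Hatch of the other unit, in rad: 0 shut; it has the same latch.
- elec_tape: Bystander: black roll of electrical tape, 62 x 60 x 19 mm, lying flat. Origin at the middle of its underside.
- flux_bottle: Bystander: small brown dropper bottle, 33 mm across and 102 mm high, standing. Origin at the middle of its underside.
- red_driver: Bystander: red-handled screwdriver 146 mm long, lying. Origin at the middle of its underside.
There are look-alikes about, which are no part of the job. What is shaped like the fuse_box but pink or turquoise is not meant.

How it is judged:
On the way, in this order (a step that is already met when the one before it is completed fails the run):
1. the rocker of the fuse unit is switched off (value of joint fuse_rocker below -0.12 rad), for 0.1 s.
2. the fuse hatch is pressed in with the fingers (value of joint fuse_hatch below -0.055 rad and contact force between the fingers and fuse_hatch above 0.3 N).
3. the fuse hatch has popped and stays open (value of joint fuse_hatch above 0.85 rad), for 0.5 s.
At the end, for the whole second after the job is handed in: The fuse unit's rocker is off (below -0.12 rad), its hatch stands open (above 0.85 rad) by itself, the other hatch is shut (below 0.05 rad), and both units stand flat within 25 mm of where they began, the tape roll, bottle and screwdriver within 30 mm (value of joint fuse_hatch above 0.85 rad and value of joint fuse_rocker below -0.12 rad and value of joint spare_hatch below 0.05 rad and distance of each of fuse_box, spare_box from where it was at the start of the episode below 0.025 m and height (world z) of each of fuse_box, spare_box below 0.008 m and angle between fuse_box's own z axis and vertical below 0.06 rad and linear speed of fuse_box below 0.02 m/s and distance of each of elec_tape, flux_bottle, red_driver from where it was at the start of the episode below 0.03 m); the robot touches nothing.
It fails at once if the fuse hatch opened while the rocker was still on (value of joint fuse_hatch above 0.15 rad and value of joint fuse_rocker above 0 rad).
It fails at once if the open hatch was pushed down again (value of joint fuse_hatch between 0.15 and 0.8 rad and velocity of joint fuse_hatch below -0.15 rad/s).
It fails at once if the other unit's hatch popped open (value of joint spare_hatch above 0.12 rad).
It fails at once if a unit was lifted or shifted (height (world z) of any of fuse_box, spare_box above 0.012 m or distance of any of fuse_box, spare_box from where it was at the start of the episode above 0.03 m).
It fails at once if a bystander was lifted or shifted (distance of any of elec_tape, flux_bottle, red_driver from where it was at the start of the episode above 0.03 m).
It also fails if it takes over 40 s, if anything falls off the work surface, if the arm or the gripper's body presses on something with over 40 N, if the wrist force passes 120 N, or if a joint passes its speed limit or range.

## Working session

There is one attempt and no reset: what is moved stays moved. The work goes in short steps, each a Python script; the robot and the scene stay as the last script left them, time stands still between calls to the robot, and variables do not carry over. Pictures are saved under pics/ and viewed, at most 10 in all, crops included, and the job is handed in when it is done.

```bash
mkdir -p pics; python3 - <<'E'
from cell import r, optics
import cv2, numpy as np, pickle
for n in ["scene","side"]:
    d=optics.get_image(n); pickle.dump(d,open(n+".pkl","wb"))
    cv2.imwrite(f"pics/{n}0.png",d["pixels"][:,:,::-1])
    print(n,d["fx"],d["cx"],d["cy"],np.round(np.linalg.inv(d["camera_from_world"]),3).tolist())
print(r.current_t(),r.finger_overhang,r.current_ee_rot(),r.current_contact_force())
E
```

```text
scene 460.7175066439313 277.37130870869566 206.3929755000814 [[0.613, -0.572, 0.545, -0.091], [-0.79, -0.457, 0.409, -0.411], [0.015, -0.681, -0.732, 0.937], [0.0, 0.0, 0.0, 1.0]]
side 430.9252931904497 280.9474439819811 208.8675254235339 [[-0.996, -0.046, 0.075, 0.474], [-0.088, 0.527, -0.845, 1.242], [-0.0, -0.849, -0.529, 0.781], [0.0, 0.0, 0.0, 1.0]]
0.1 0.022 [ 2.31748736e-01  9.72775540e-01 -4.95372963e-04 -1.60984609e-04] [0.68249253 0.93432331 0.69062378]
```

View pics/scene0.png

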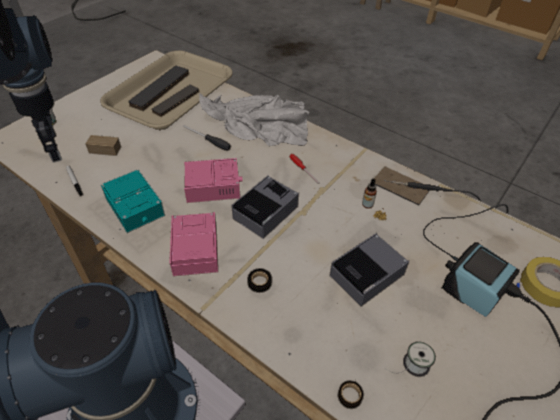

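View pics/side0.png

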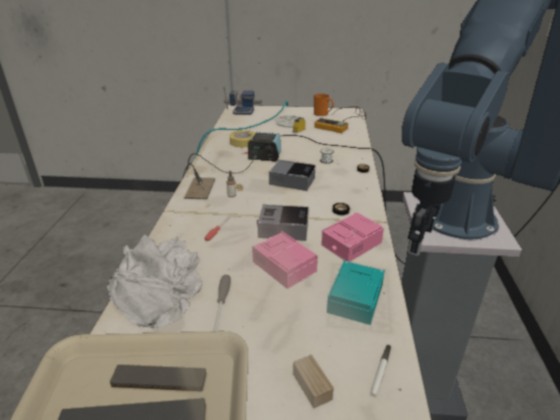

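Candidates: grey unit A at scene (266,205) with something black on its rear half. Grey unit B is at (369,267) with a plain rear. The pink ones at (212,180) and (194,243) and the turquoise one at (132,200) are excluded. I'll take a close crop and a rough pose.

```bash
cat > h.py <<'E'
import numpy as np, cv2, pickle
def cloud(d, world_from_cam):
    z=d["depth"]; v,u=np.indices(z.shape)
    P=np.stack([(u-d["cx"])/d["fx"]*z,(v-d["cy"])/d["fy"]*z,z],-1)
    return P@world_from_cam[:3,:3].T+world_from_cam[:3,3]
E
python3 - <<'E'
from h import *
ds=[]
for n,(u,v) in {"scene":(266,205),"side":(284,220)}.items():
    d=pickle.load(open(n+".pkl","rb"))
    c=d["pixels"][v-50:v+50,u-65:u+65,::-1]; ds.append(cv2.resize(c,None,fx=4,fy=4,interpolation=cv2.INTER_CUBIC)[:, :390] if 0 else cv2.resize(c,(390,300),interpolation=cv2.INTER_CUBIC))
cv2.imwrite("pics/crop0.png",np.hstack(ds))
d=pickle.load(open("scene.pkl","rb")); W=cloud(d,np.linalg.inv(d["camera_from_world"]))
for u,v in [(266,205),(369,267)]:
    s=W[v-45:v+45,u-50:u+50].reshape(-1,3); px=d["pixels"][v-45:v+45,u-50:u+50].reshape(-1,3).astype(int)
    m=(s[:,2]>.045)&(s[:,2]<.085)&(np.ptp(px,axis=1)<40)
    R=cv2.minAreaRect((s[m,:2]*1000).astype(np.float32)); print(R,m.sum(),cv2.boxPoints(R).round().tolist())
d["fy"]
E
```

```text
((506.9297180175781, 174.60675048828125), (269.9092712402344, 224.30540466308594), 1.1337473392486572) 1886 [[370.0, 284.0], [374.0, 60.0], [644.0, 65.0], [640.0, 289.0]]
((559.111572265625, -199.13919067382812), (112.71751403808594, 152.76959228515625), 75.79225158691406) 2588 [[471.0, -235.0], [619.0, -273.0], [647.0, -163.0], [499.0, -126.0]]
```

View pics/crop0.png

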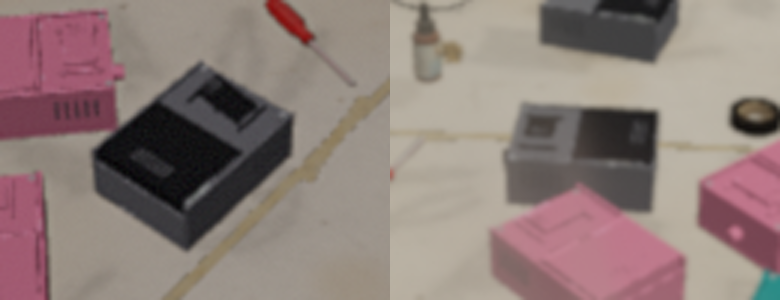

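Unit A at (266,205) has the rocker, a black paddle on the rear, and a ribbed hatch front on the near-left; it's the target. Unit B has a plain rear. Next is a rough centre, then a wrist look from above.

```bash
python3 - <<'E'
from h import *
from cell import r, optics
from scipy.spatial.transform import Rotation as Ro
d=pickle.load(open("scene.pkl","rb")); W=cloud(d,np.linalg.inv(d["camera_from_world"]))
m=((W[...,2]>.045)&(W[...,2]<.085)&(np.ptp(d["pixels"].astype(int),axis=2)<40)).astype(np.uint8)
m=cv2.morphologyEx(m,cv2.MORPH_OPEN,np.ones((3,3)))
n,l=cv2.connectedComponents(m); R=cv2.minAreaRect((W[l==l[205,266]][:,:2]*1000).astype(np.float32)); print(R,cv2.boxPoints(R).round().tolist())
c=np.array(R[0])/1000
q=r.current_ee_rot()
r.move_to([c[0]-.03,c[1],0.33],q)
p=r.current_tool_pos();q=r.current_ee_rot()
w=optics.get_image("wrist"); T=np.eye(4);T[:3,:3]=Ro.from_quat(q).as_matrix();T[:3,3]=p
w["T"]=T@w["mount"]; pickle.dump(w,open("wrist1.pkl","wb")); print(np.round(w["T"],3).tolist(),p,r.current_t())
cv2.imwrite("pics/wrist1.png",w["pixels"][:,:,::-1])
E
```

```text
((565.3108520507812, 121.39460754394531), (114.42005920410156, 154.14939880371094), 88.26903533935547) [[487.0, 67.0], [641.0, 62.0], [644.0, 176.0], [490.0, 181.0]]
[[0.45, 0.861, 0.237, 0.475], [0.893, -0.434, -0.12, 0.153], [-0.0, 0.266, -0.964, 0.45], [0.0, 0.0, 0.0, 1.0]] [0.53503348 0.12218268 0.32980678] 1.8833
```

View pics/wrist1.png

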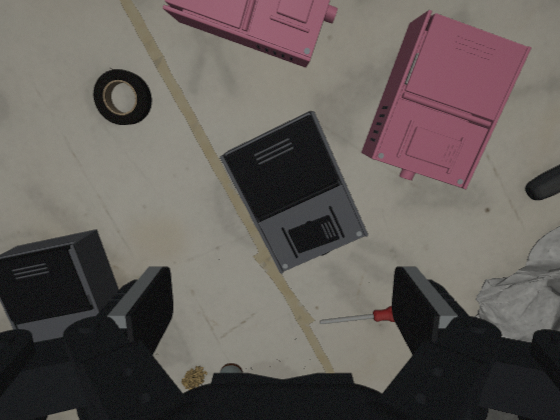

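The wrist view confirms it: hatch ribs at (273,151), rocker with ribbed end at (328,231), and unit +y to image right. I'll compute these points by ray and compare with the box pose.

```bash
python3 - <<'E'
from h import *
w=pickle.load(open("wrist1.pkl","rb")); T=w["T"]
def ray(u,v,z):
    d=T[:3,:3]@np.array([(u-w["cx"])/w["fx"],(v-w["cy"])/w["fy"],1]); return (T[:3,3]+d*(z-T[2,3])/d[2])[:2]
W=cloud(w,T); m=((W[...,2]>.05)&(W[...,2]<.09)&(np.ptp(w["pixels"].astype(int),axis=2)<40)).astype(np.uint8)
m=cv2.morphologyEx(m,cv2.MORPH_OPEN,np.ones((3,3)))
n,l=cv2.connectedComponents(m); R=cv2.minAreaRect((W[l==l[190,290]][:,:2]*1000).astype(np.float32)); print(R)
print("corners",[ray(u,v,.06).round(4) for u,v in [(222,156),(314,112),(367,235),(281,272)]])
print("hatch ribs",ray(273,151,.064),"off end",ray(328,231,.074), W[231,328],W[151,273])
k=np.radians(R[2]-90 if R[2]>45 else R[2]); c=np.array(R[0])/1000
M=np.array([[np.cos(k),-np.sin(k)],[np.sin(k),np.cos(k)]])
print(k, "pred press",c+M@[-.052,0],"pred off",c+M@[.045,.018])
E
```

```text
((565.576416015625, 124.7906494140625), (110.38920593261719, 150.00450134277344), 88.72142028808594)
corners [array([0.4902, 0.0746]), array([0.4934, 0.1807]), array([0.6405, 0.1765]), array([0.6374, 0.0701])]
hatch ribs [0.50945106 0.12538702] off end [0.61143524 0.13996114] [0.61272614 0.13983508 0.07043401] [0.50941406 0.12541716 0.06441764]
-0.022315425722100962 pred press [0.51358936 0.12595096] pred off [0.61096686 0.14178206]
```

```bash
python3 - <<'E'
from h import *
from cell import r, optics
k=-.027; q=[-np.sin(k/2),np.cos(k/2),0,0]
r.set_gripper(0.0)
x,y=.611,.146; z0=.125
r.move_to([x,y,z0],q); r.move_linear([x,y,.102],vel=.08)
r.sleep(.2)
f0=r.current_contact_force()[2]; z=.102; log=[]
while z>.086:
    z-=.001; r.move_linear([x,y,z],vel=.03); f=r.current_contact_force()[2]-f0; log.append((round(z,3),round(f,1)))
    if f>9: break
r.sleep(.15); print(log,r.current_tool_pos(),r.current_contact_force()[2]-f0)
r.move_linear([x,y,.16],vel=.12)
r.move_linear([x-.17,y,.28],vel=.3)
p=r.current_tool_pos();qq=r.current_ee_rot();w=optics.get_image("wrist")
cv2.imwrite("pics/w2.png",w["pixels"][:,:,::-1]); s=optics.get_image("scene")
cv2.imwrite("pics/s2.png",cv2.resize(s["pixels"][155:255,200:330,::-1],(780,600),interpolation=cv2.INTER_CUBIC)); print(r.current_t(),p)
E
```

```text
[(0.101, np.float64(-0.8)), (0.1, np.float64(-0.7)), (0.099, np.float64(-0.4)), (0.098, np.float64(-0.0)), (0.097, np.float64(0.2)), (0.096, np.float64(-0.6)), (0.095, np.float64(0.2)), (0.094, np.float64(0.5)), (0.093, np.float64(0.7)), (0.092, np.float64(0.1)), (0.091, np.float64(-0.4)), (0.09, np.float64(0.3)), (0.089, np.float64(0.3)), (0.088, np.float64(-0.7)), (0.087, np.float64(-1.3)), (0.086, np.float64(3.6))] [0.61108318 0.14601305 0.08637356] 5.16303273976053
10.025 [0.4414476  0.14594281 0.27921364]
```

View pics/w2.png

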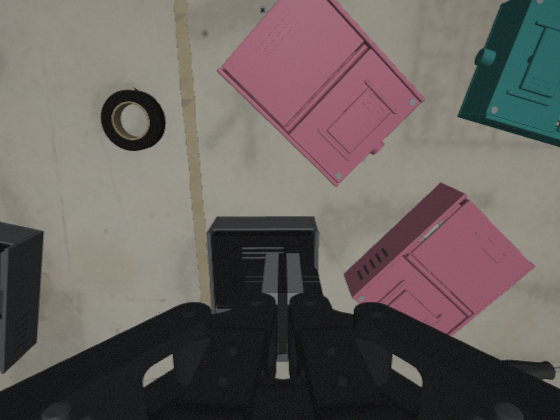

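The wrist view hides the rocker behind the fingers, so I'll check the scene crop.

View pics/s2.png

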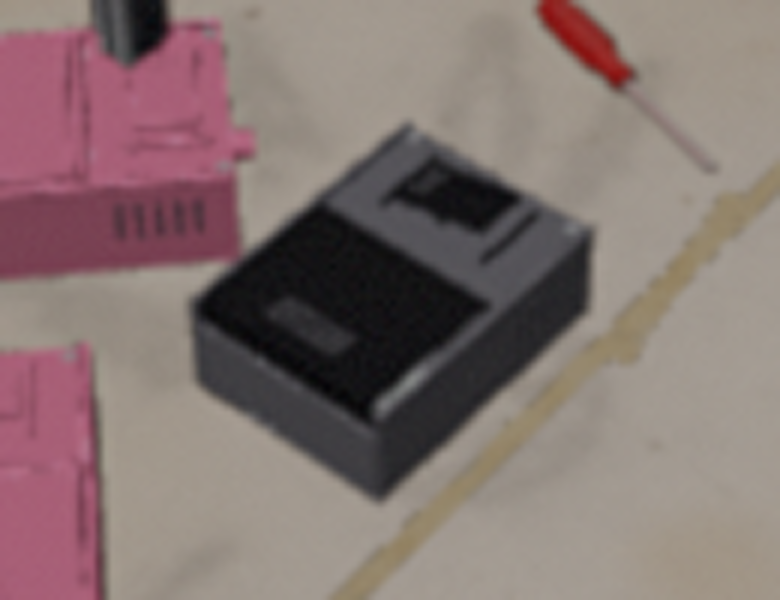

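```bash
python3 - <<'E'
from h import *
from cell import r, optics
s0=pickle.load(open("scene.pkl","rb"));s1=optics.get_image("scene")
k=-.027;M=np.array([[np.cos(k),-np.sin(k)],[np.sin(k),np.cos(k)]]);c=np.array([.564,.125])
for s in (s0,s1):
    W=cloud(s,np.linalg.inv(s["camera_from_world"]))[155:255,200:330].reshape(-1,3); L=(W[:,:2]-c)@M
    for a in range(-24,24,8):
        m=(abs(L[:,0]-.045)<.011)&(L[:,1]>a/1e3)&(L[:,1]<(a+8)/1e3)&(W[:,2]>.05); print(a+4,m.sum(),W[m,2].mean().round(4),end=" | ")
    print()
E
```

```text
-20 20 0.0639 | -12 21 0.0657 | -4 20 0.0668 | 4 20 0.0675 | 12 23 0.0677 | 20 16 0.0684 | 
-20 24 0.0656 | -12 21 0.0663 | -4 20 0.0665 | 4 14 0.0664 | 12 16 0.0632 | 20 11 0.0628 |
```

The crop shows the ribbed end (at about (430,180)) now sunk and the other end raised. I'll confirm the angle from close by with wrist depth.

```bash
python3 - <<'E'
from h import *
from cell import r, optics
from scipy.spatial.transform import Rotation as Ro
r.move_linear([.56,.125,.26],vel=.3)
p=r.current_tool_pos();q=r.current_ee_rot();w=optics.get_image("wrist")
T=np.eye(4);T[:3,:3]=Ro.from_quat(q).as_matrix();T[:3,3]=p
w1=pickle.load(open("wrist1.pkl","rb"))
k=-.027;M=np.array([[np.cos(k),-np.sin(k)],[np.sin(k),np.cos(k)]]);c=np.array([.566,.1245])
for s,t in ((w1,w1["T"]),(w,T@w["mount"])):
    W=cloud(s,t).reshape(-1,3); L=(W[:,:2]-c)@M
    m=(abs(L[:,0]-.045)<.01)&(abs(L[:,1])<.021)&(W[:,2]>.055)&(W[:,2]<.085)
    print(m.sum(),"slope",np.polyfit(L[m,1],W[m,2],1))
cv2.imwrite("pics/w3.png",w["pixels"][:,:,::-1]);print(r.current_t())
E
```

```text
645 slope [0.19937059 0.06785837]
910 slope [-0.20021254  0.06807685]
10.6833
```

View pics/w3.png

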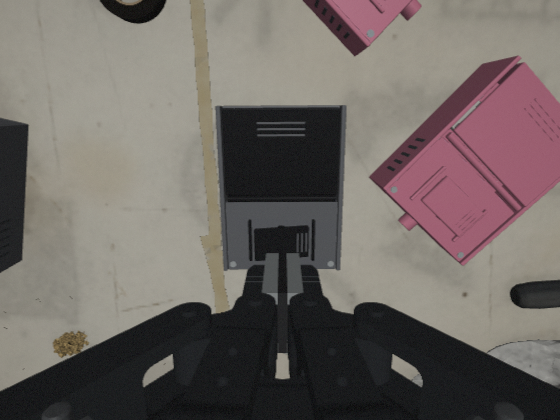

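The slope reads exactly -0.20 rad, so the switch is off. The hatch ribs are at (281,128) and aligned. Next is the press.

```bash
python3 - <<'E'
from h import *
from cell import r, optics
x,y=.509,.1255
r.move_linear([x,y,.13],vel=.25); r.move_linear([x,y,.089],vel=.1); r.sleep(.2)
f0=r.current_contact_force()[2]; z=.089; log=[]
while z>.075:
    z-=.001; r.move_linear([x,y,z],vel=.03); f=r.current_contact_force()[2]-f0; log.append((round(z,3),round(float(f),1)))
    if f>7: break
r.sleep(.1); print(log,r.current_tool_pos(),r.current_contact_force()[2]-f0,r.current_t())
r.move_linear([x-.05,y,.22],vel=.3)
r.move_linear([x-.1,y,.3],vel=.3); r.sleep(1.5)
s=optics.get_image("scene")
cv2.imwrite("pics/s4.png",cv2.resize(s["pixels"][130:310,200:440,::-1],(800,600),interpolation=cv2.INTER_CUBIC)); print(r.current_t())
W=cloud(s,np.linalg.inv(s["camera_from_world"]))[130:250,200:330].reshape(-1,3)
m=(abs(W[:,1]-y)<.04)&(W[:,0]>.5)&(W[:,0]<.6)&(W[:,2]>.07)&(W[:,2]<.15); print(m.sum(), W[m].min(0),W[m].max(0), np.polyfit(W[m,0],W[m,2],1))
E
```

```text
[(0.088, 0.2), (0.087, -0.4), (0.086, 0.8), (0.085, 1.7), (0.084, 0.6), (0.083, 0.8), (0.082, 0.6), (0.081, 1.3), (0.08, 6.9), (0.079, 11.6)] [0.50904069 0.12552692 0.07962742] 11.419865340247682 14.75
17.4167
234 [0.51571884 0.08572901 0.07014791] [0.59943323 0.16467982 0.12837731] [-0.5803265   0.42435681]
```

View pics/s4.png

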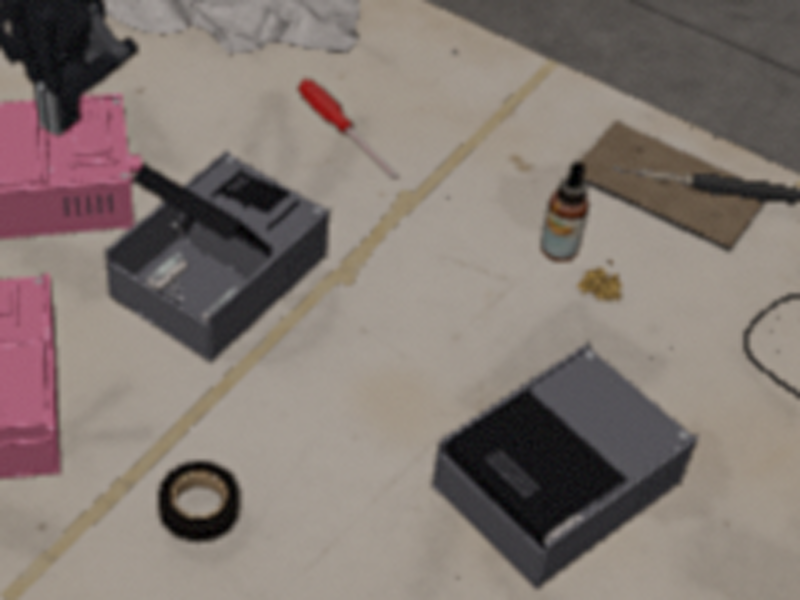

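The hatch stands open at (205,205), with its edge about 0.12 m up. The rocker is off, the other unit is shut and the bystanders are in place.

```bash
python3 -c "
from cell import r
print(r.hand_in(), r.current_t())"
```

```text
the job is handed in; nothing more can be done
the job is handed in; nothing more can be done
```

The job is handed in (its verdict was not reported back): the fuse unit's rocker measured off at -0.20 rad, its hatch stood open after one press, and the last picture showed the other hatch shut and nothing visibly shifted.

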